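# Clear and check the counting scale

## Task

Someone has left the scraper lying on the pan of the counting scale. Put it away first: slide its blade edgewise into the slot of the blue blade dock, fully home, handle lying flat on the dock, and let go. Then check the scale: gently set the large brass check weight, upright, inside the circle at the centre of the emptied pan, without dropping it or pressing the pan down hard, and leave the other things on the bench alone.

Things in the scene. Friction and masses are not known exactly. Their poses are not given: they have to be found in the camera images.
- scraper: Scraper, yellow handle, dark steel blade, about 90-180 g, flat on the pan. Origin: mid underside of the handle; blade points to its -x, z up. Handle 100 long (x -50 to 50), 24 wide (y), 26 high, black and red bands. Blade 75 long (x -125 to -50), 50 wide, faces 1 and 4 above the handle's underside. Centre of mass about x = -26.
- scraper_tip (a point): Middle of the scraper blade's front edge, at (-125, 0, 2.5) in the scraper's frame.
- dock: Blade dock fixed to the bench: bare metal floor plate 200 (x) by 90 (y), 10 thick, with a covered slot in its -x half; the blue slot block is 30 high. Origin: underside centre, z up. Blade slides in towards the dock's -x. Fully home: the blade's edge meets the slot's closed end, handle 2 from the mouth, scraper origin at dock (32, 0, 10), x axes parallel.
- dock_mouth (a point): Middle of the slot's mouth at floor level, dock (-20, 0, 10); it looks to the dock's +x. Slot 55 wide (y), 10 high (10 to 20 above the bench, its floor level with the plate's top), 73 deep (closed end at dock x = -93). Two yellow cheeks, 30 high, flare to about 70 apart over the 20 in front of the mouth.
- scale: Grey parts-counting scale fixed to the bench, 220 (x) by 170 (y), casing 45 high, display ridge to about 65 high at its -x end. Origin: underside centre, z up. Pan axis at (+25, 0).
- pan_center (a point): Centre of the upper face of the scale's square steel pan (150 by 150, 6 thick), 72 above the bench when empty, marked with a circle 62 inside. Moves with the pan, axes parallel to the scale's.
- pan (a joint): Downward travel of the sprung pan in m, 0 when empty, stop at 0.016. About 1 mm per newton: near 0.0013 under the scraper, 0.0049 under the check weight. Damped.
- check_weight: Large brass check weight, 500 g, standing on the bench. Origin: underside centre, z up. Round body 38 in diameter, 44 high, then a neck and a grip knob 24 in diameter from 54 to 66 high.
- small_weight: Small steel weight, 25 in diameter, 42 high, not to be used. Origin: underside centre. Leave alone.
- board: Loose green circuit board, 80 (x) by 170 (y), 14 high with rows of black parts. Origin: underside centre. Leave alone.
- jar: Jar with a red lid, 56 in diameter, 70 high. Origin: underside centre. Leave alone.
- screwdriver: Screwdriver with a red handle lying along its own x axis, about 200 long. Leave alone.
Not all that is in view belongs to the job. Several things have the shape of the check_weight; the one meant has the colours described above.

How it is judged:
By the outcome, as a careful person would: the job done as asked, in the order asked, and still so for the second after the job is handed in, with the robot touching nothing.
It also fails if it takes over 69 s, if anything falls off the work surface, if the arm or the gripper's body presses on something with over 40 N, if the wrist force passes 120 N, or if a joint passes its speed limit or range.

## Robot

A 7-joint arm with a two-finger parallel gripper is mounted at the origin on the work surface. World frame = base frame: x ahead of the robot, y to its left, z up, the work surface at z = 0. Lengths are in mm, angles in degrees, forces in N, time in s.
With the tool pointing down it reaches from about 425 to 1025 mm from the base axis. Payload 9.4 kg.
Tool frame: the origin (TCP) lies midway between the tips of the shut fingers; the grasp point (between the pads) lies 19 mm behind it (hold_point_z is the distance from the TCP to the grasp point, in mm); z points along the fingers, y is the line along which they close (so a half turn about z gives the same grasp; the last joint's range is limited). The gripper opens to 93 mm and grips with 3 to 60 N. Pads are 15 mm wide; open, the fingers measure 128 mm over their backs; the gripper's body (75 mm by 188 mm) begins 65 mm behind the grasp point.
Start: joints at [67.512, 34.337, -0.143, 91.639, 0.103, 54.024, -4.572], TCP at [225.157, -689.151, 186.818] pointing down, gripper open.
Joint ranges: [-147.43, 147.43], [-19.82, 112.94], [-74.19, 73.91], [6.32, 146.72], [-59.91, 239.91], [6.04, 106.73], [-150.56, 150.56]. Speed limits (degrees/s): [127.2, 127.2, 172.46, 172.46, 180, 180, 180].

## Interface

Orientations are given as a 3x3 rotation matrix whose columns are the frame's x, y, z axes.
In Python, from cell import sense, read_camera, sign_off, recognise, masks_of, mark_of, hold_point_z gives the robot as it stands. The module is installed in compiled form; this text tells all that it offers.
- The arm moves only by the shell command python3 -m pendant 'ROWS' [FORCE]. ROWS is JSON, a list of rows, each a list of 7 numbers: the opening, from 0 (shut) to 1 (fully open), then the shift along the tool's x, y, z each as a share of 50 cm, from -1 to 1, then the turn, a rotation vector about the tool's x, y, z each as a share of 6 degrees, from -1 to 1. A call has 1 to 12 rows; each row shifts and turns the commanded pose from where the row before left it, along the tool's axes as they then stand; what a row does not reach is not made up. A row lasts 1/12 s, in which the tool goes at most 41.7 mm and 7.16 degrees, less where a joint would pass 70% of its speed; a pose out of reach is approached as far as the arm can. A call with a number of a shift or a turn outside -1 to 1 is refused whole. A call with a gripper value outside its range is refused whole. The fingers move at their own pace and stop on an object; FORCE is the grip in N (left out, the last holds). Time passes only in rows, so rows that do not move let the fingers close. It gives the time, the measured TCP pose, the force, the opening and the grip force at its end, in the units of the state.
- sense(): the state, without advancing time (a new reading comes with each control period).
- read_camera(name): name is "side" or "top" or "wrist"; returns a dict with "image" (400x640x3 uint8, blue, green, red), "range_z" (400x640 float32, mm along the optical axis (not along the pixel's ray), 0 where there is no reading), "fov_y" (degrees; the focal length in pixels is half the picture's height over the tangent of half this angle, whatever the lens; pixels are square), "cx", "cy" (the principal point, pixels), "R" (3x3) and "t" (3): a world point X has camera coordinates R X + t. Camera axes: x right, y down, z forward; pixel columns grow to the right and rows downward; lengths in mm; the calibration is good to about 2 mm. A picture is of the moment at which its call begins.
- sign_off(): hands the job in; it is judged then, once.
Trained networks look in a picture, given as the dict that the camera call returned (one of the last four; its "shot" number tells which), for a name from the list of things; names that differ only in an ending like _2 or _b are one class to them, and where a whole thing is asked for, a point or a joint stands for the part that bears it (a point fixed in the world has none). Each returns a list of dicts, best first, with "conf" (0 to 1); they miss things now and then, are a little off and sometimes report something else, mostly with a low value. They report only what shows in the picture. A call takes as long as a camera call. They do not tell look-alikes from the thing itself.
- recognise(picture, target): "position" ([column, row] in pixels, amid what is visible of it).
- masks_of(picture, target): "pixels" (400x640 bool, what is visible of it) and "position" ([column, row] in pixels, amid what is visible of it).
- mark_of(picture, target): "position" ([column, row] in pixels: a listed point, or the origin of a listed thing).
The state is a dict: "t": time; "joint_pos": joint angles; "joint_velocities": joint speeds; "effort": joint torques, N m; "tool_pos": TCP position; "tcp_rot": TCP orientation; "contact_force": force on the tool from outside, world axes, zero at the start; "torque": the same for the moment, N m; "finger_gap": opening from 0.0 (shut) to 1.0 (fully open); "grasp_force": force on a finger pad.
Only numpy, scipy, OpenCV 4.12 (cv2) and the standard library are available. Lean on these libraries where they do the work, as an engineer would, in place of code of your own. Each camera call takes 0.05 s, during which the arm holds its last target. There are 200 camera calls.

## Working session

There is one attempt and no reset: what is moved stays moved. The work goes in short steps, Python scripts to look and compute and a shell command to move; the robot and the scene stay as the last step left them, time stands still between calls to the robot, and variables do not carry over. Pictures are saved under pics/ and viewed, at most 11 in all, crops included, and the job is handed in when it is done.

```bash
mkdir -p pics
cat > h.py <<'E'
import numpy as np, cv2
from cell import *
def world(p,uv,z=None,r=2):
    f=200/np.tan(np.radians(p["fov_y"]/2)); u,v=uv
    d=np.array([(u-p["cx"])/f,(v-p["cy"])/f,1.]); R=np.array(p["R"]);t=np.array(p["t"])
    if z is None:
        a=p["range_z"][max(0,int(v)-r):int(v)+r+1,max(0,int(u)-r):int(u)+r+1]; a=a[a>0]
        if len(a)==0: return np.full(3,np.nan)
        return R.T@(d*np.median(a)-t)
    c=-R.T@t; w=R.T@d
    return c+w*(z-c[2])/w[2]
def cloud(p,m):
    f=200/np.tan(np.radians(p["fov_y"]/2)); v,u=np.nonzero(m&(p["range_z"]>0)); d=p["range_z"][v,u]
    return (np.c_[(u-p["cx"])/f*d,(v-p["cy"])/f*d,d]-np.array(p["t"]))@np.array(p["R"])
E
python3 - <<'E'
from h import *
np.set_printoptions(precision=1,suppress=True)
s=sense();print(s["t"],s["tool_pos"],s["tcp_rot"],hold_point_z)
ims=[]
for n in ["top","side"]:
    p=read_camera(n);ims.append(p["image"])
    print(n,"cam at",-np.array(p["R"]).T@np.array(p["t"]))
    cv2.imwrite(f"pics/{n}0.png",p["image"])
    for k in ["scraper","scraper_tip","dock","dock_mouth","scale","pan_center","check_weight","small_weight","board","jar","screwdriver"]:
        for m in mark_of(p,k)[:4]:
            print(k,round(m["conf"],2),np.array(m["position"]),world(p,m["position"]))
    if n=="top":
      for k in ["scraper","dock","scale","board","pan_center","check_weight"]:
        for m in masks_of(p,k)[:4]:
            c=cloud(p,m["pixels"]); q=cv2.minAreaRect(c[:,:2].astype(np.float32))
            print("mask",k,round(m["conf"],2),len(c),np.median(c,0),np.percentile(c[:,2],[5,95]),q)
E
```

```text
0.0 [ 225.  -688.6  186. ] [[ 1.   0.3 -0. ]
 [ 0.3 -1.   0. ]
 [-0.  -0.  -1. ]] 18.8
top cam at [ 438.7  -13.3 1275.9]
scraper 0.92 [241.8 211.9] [535.4 203.4  77.3]
scraper 0.31 [237.3 220.8] [508.4 218.   74.2]
scraper_tip 0.6 [258.9 243.7] [436.4 151.8  74.4]
scraper_tip 0.32 [305.4 178.5] [640.5   4.8  44.8]
dock 0.72 [375.4 229. ] [ 474.4 -218.6    9.6]
dock 0.55 [298.4 146.1] [757.2  26.3   5.1]
dock_mouth 0.69 [380.6 234.7] [ 455.5 -234.5   10.6]
dock_mouth 0.23 [305.2 177.6] [643.    5.4  47.1]
dock_mouth 0.18 [244.8 229.8] [480.1 195.   74. ]
scale 0.73 [241.6 231.3] [475.8 205.4  71.1]
pan_center 0.81 [235.8 219.8] [511.8 223.2  71.4]
check_weight 0.67 [328.2 176.4] [642.2 -67.7  64.1]
check_weight 0.58 [289.9 198.9] [573.7  54.6  64.4]
check_weight 0.47 [303.  176.5] [643.8  12.   64.5]
small_weight 0.47 [308.5 237.8] [451.   -0.6  38.7]
board 0.62 [296.7 146.1] [757.3  32.    5.1]
jar 0.66 [160.9 243.1] [445.7 454.6  69.8]
jar 0.31 [239.9 211.6] [535.2 206.2  94. ]
screwdriver 0.79 [460.7 235.8] [ 445.6 -498.2    0.4]
screwdriver 0.16 [308.2 237.6] [451.7   0.3  38.7]
s
[... 1419 characters left out ...]
236.4   10.5]
dock_mouth 0.64 [253.5 233.6] [769.8  24.5   4.3]
dock_mouth 0.18 [294.4 232.4] [647.5  26.8  22.2]
scale 0.68 [349.8 291.4] [478.8 256.2  71.2]
pan_center 0.58 [337.4 279. ] [511.6 221.8  72.7]
check_weight 0.73 [295.6 212.3] [653.3 -51.   26.1]
check_weight 0.72 [350.9 290.6] [476.2 252.9  70.2]
check_weight 0.5 [319.1 250. ] [571.1  79.7  12.8]
check_weight 0.48 [293.1 233. ] [651.4  26.9  19.4]
small_weight 0.7 [339.2 278.3] [507.2 219.2  72.6]
small_weight 0.4 [362.2 233.4] [451.3   6.2  11.6]
board 0.95 [254.5 235.2] [764.8  33.3   7.5]
jar 0.9 [357.8 391.7] [450.4 496.6  43.5]
jar 0.4 [338.8 280. ] [507.9 225.   73.2]
screwdriver 0.75 [367.5 131.9] [ 444.1 -498.6    8.9]
```

Run:
```python
import cv2
a=cv2.imread("pics/top0.png")[110:290,120:480];b=cv2.imread("pics/side0.png")[110:400,200:480]
cv2.imwrite("pics/a.png",cv2.resize(a,(800,400),interpolation=cv2.INTER_CUBIC));cv2.imwrite("pics/b.png",cv2.resize(b,(579,600),interpolation=cv2.INTER_CUBIC))
```

```text
(no output)
```

View pics/a.png

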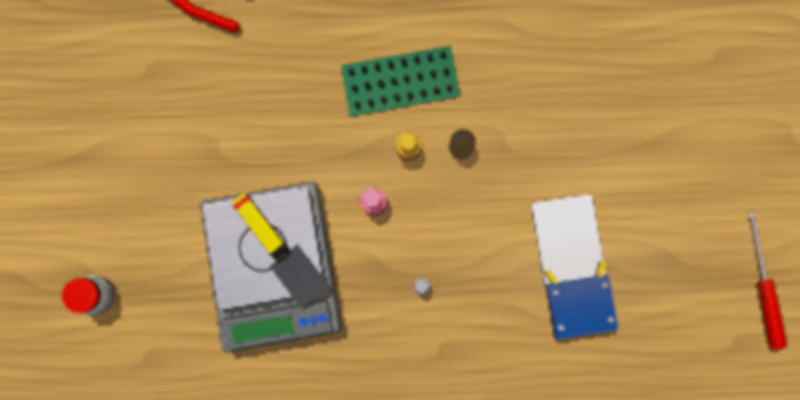

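View pics/b.png

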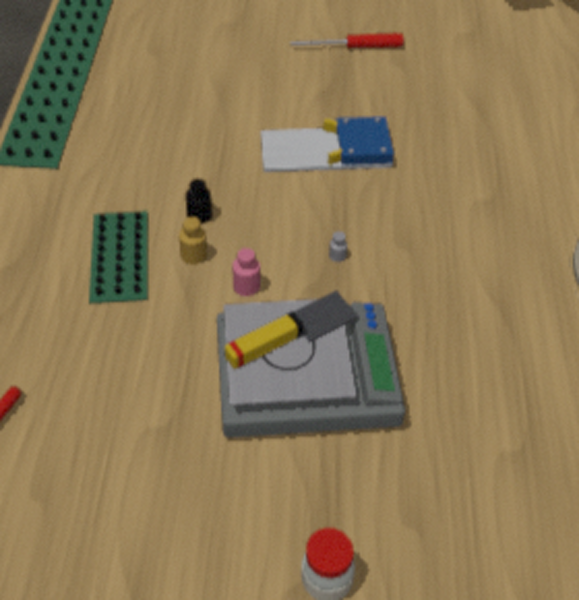

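The top crop shows the scraper lying diagonally on the pan, with the blade toward the lower right. The brass weight is at crop (408,145), full-picture (303,176). Its look-alikes are black (328,176) and pink (289,199). The dock is at (375,229), with its blue slot at the robot end. The side view agrees with this.

```bash
cat >> h.py <<'E'
def plan(pts,yaw=None,step=40):
    s=sense();R=np.array(s["tcp_rot"]);p=np.array(s["tool_pos"],float)
    y0=np.degrees(np.arctan2(R[1,0],R[0,0])); t=np.radians(y0 if yaw is None else yaw)
    print("t",s["t"],"pos",p.round(1),"yaw",round(y0,2),"turn z share total",None if yaw is None else round((y0-yaw)/6,2))
    for q in pts:
        d=np.array(q)-p; c,n=np.cos(t),np.sin(t)
        v=np.array([c*d[0]+n*d[1],n*d[0]-c*d[1],-d[2]]); k=max(1,int(np.ceil(np.linalg.norm(v)/step)))
        print(q,"total",v.round(1),"rows",k,"share",(v/k/500).round(4)); p=np.array(q)
E
python3 - <<'E'
from h import *
np.set_printoptions(precision=2,suppress=True)
s=sense();p=read_camera("wrist");R=np.array(s["tcp_rot"]);C=-np.array(p["R"]).T@p["t"]
print("wrist cam in tool",R.T@(C-s["tool_pos"]),"axes in tool\n",R.T@np.array(p["R"]).T,p["fov_y"])
print(R)
plan([(560,-420,330),(620,-50,330),(530,190,330)],38.4)
E
```

```text
wrist cam in tool [  73.39   -0.18 -197.87] axes in tool
 [[ 0.   -0.96 -0.27]
 [ 1.   -0.    0.  ]
 [-0.   -0.27  0.96]] 58.55342049531325
[[ 0.95  0.31 -0.  ]
 [ 0.31 -0.95  0.  ]
 [-0.   -0.   -1.  ]]
t 1.55 pos [ 225.2 -689.1  186.8] yaw 18.1 turn z share total -3.38
(560, -420, 330) total [ 429.6   -2.9 -143.2] rows 12 share [ 0.07 -0.   -0.02]
(620, -50, 330) total [ 276.8 -252.7    0. ] rows 10 share [ 0.06 -0.05  0.  ]
(530, 190, 330) total [  78.5 -244.     0. ] rows 7 share [ 0.02 -0.07  0.  ]
```

```bash
python3 -m pendant '[[1,0,0,-0.07,0,0,-0.85],[1,0,0,-0.07,0,0,-0.85],[1,0,0,-0.07,0,0,-0.84],[1,0,0,-0.07,0,0,-0.84]]'
python3 -m pendant '[[1,0.078,0,0,0,0,0],[1,0.078,0,0,0,0,0],[1,0.078,0,0,0,0,0],[1,0.078,0,0,0,0,0],[1,0.078,0,0,0,0,0],[1,0.078,0,0,0,0,0],[1,0.078,0,0,0,0,0],[1,0.078,0,0,0,0,0],[1,0.078,0,0,0,0,0],[1,0.078,0,0,0,0,0],[1,0.078,0,0,0,0,0]]'
python3 -m pendant '[[1,0.055,-0.0505,0,0,0,0],[1,0.055,-0.0505,0,0,0,0],[1,0.055,-0.0505,0,0,0,0],[1,0.055,-0.0505,0,0,0,0],[1,0.055,-0.0505,0,0,0,0],[1,0.055,-0.0505,0,0,0,0],[1,0.055,-0.0505,0,0,0,0],[1,0.055,-0.0505,0,0,0,0],[1,0.055,-0.0505,0,0,0,0],[1,0.055,-0.0505,0,0,0,0]]'
python3 -m pendant '[[1,0.022,-0.07,0,0,0,0],[1,0.022,-0.07,0,0,0,0],[1,0.022,-0.07,0,0,0,0],[1,0.022,-0.07,0,0,0,0],[1,0.022,-0.07,0,0,0,0],[1,0.022,-0.07,0,0,0,0],[1,0.022,-0.07,0,0,0,0],[1,0,0,0,0,0,0]]'
python3 - <<'E'
from h import *
np.set_printoptions(precision=1,suppress=True)
plan([])
p=read_camera("wrist");cv2.imwrite("pics/w1.png",p["image"])
for k in ["scraper","scraper_tip","pan_center"]:
    for m in mark_of(p,k)[:2]: print(k,round(m["conf"],2),np.array(m["position"]),world(p,m["position"]))
m=masks_of(p,"scraper")[0]; c=cloud(p,m["pixels"]); print(m["conf"],len(c),np.percentile(c[:,2],[2,20,50,80,98]))
h=c[c[:,2]>90]; print("handle top",cv2.minAreaRect(h[:,:2].astype(np.float32)))
b=c[(c[:,2]<82)]; print("blade",cv2.minAreaRect(b[:,:2].astype(np.float32)))
E
```

```text
t: 1.88
tool_pos: [225.0, -688.9, 328.4]
tcp_rot: [[0.781, 0.624, -0.0], [0.624, -0.781, 0.0], [-0.0, -0.0, -1.0]]
contact_force: [0.9, -1.3, -0.0]
finger_gap: 1.0
grasp_force: 0.0
t: 2.8
tool_pos: [562.7, -421.5, 327.0]
tcp_rot: [[0.784, 0.621, 0.0], [0.621, -0.784, -0.0], [-0.0, 0.0, -1.0]]
contact_force: [1.1, -0.6, 0.4]
finger_gap: 1.0
grasp_force: 0.0
t: 3.63
tool_pos: [620.3, -52.4, 327.0]
tcp_rot: [[0.784, 0.621, 0.0], [0.621, -0.784, -0.0], [0.0, 0.0, -1.0]]
contact_force: [0.9, 0.0, -0.4]
finger_gap: 1.001
grasp_force: 0.0
t: 4.3
tool_pos: [525.3, 193.5, 327.5]
tcp_rot: [[0.778, 0.628, -0.0], [0.628, -0.778, 0.004], [0.002, -0.003, -1.0]]
contact_force: [-0.1, 0.6, 0.1]
finger_gap: 1.002
grasp_force: 0.0
t 4.3 pos [525.3 193.5 327.5] yaw 38.91 turn z share total None
scraper 0.76 [311.2 140.8] [540.  220.3  96.6]
scraper_tip 0.71 [309.6 234.6] [438.3 142.9  74.2]
pan_center 0.8 [301.8 161. ] [509.9 212.6  71.7]
pan_center 0.32 [471.7 162.1] [650.1  28.3  39.2]
0.58 3626 [72.9 74.1 75.6 96.4 97.8]
handle top ((538.5054321289062, 218.0838623046875), (99.62178039550781, 24.058635711669922), 36.54633712768555)
blade ((476.6359558105469, 171.7131805419922), (94.84796142578125, 50.84014892578125), 35.34925842285156)
```

View pics/w1.png

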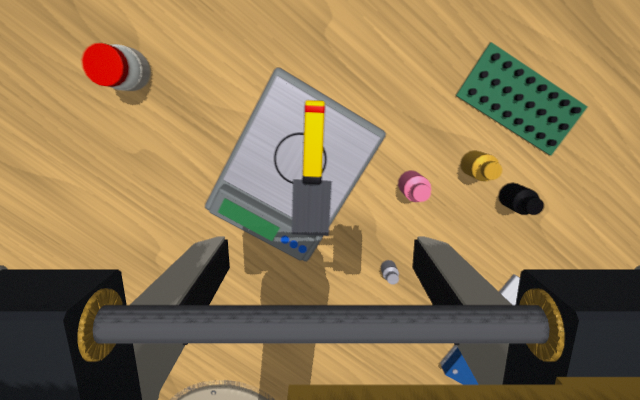

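The wrist view shows the scraper pointing almost straight up the picture. The red handle end is at (314,105), the blade edge at (309,234) and nothing is close beside it. The handle top measures 99.6 x 24.1 and tip-to-origin is 125.3, which match the given sizes.

Run:
```python
from h import *
plan([(528.9,210.9,115),(528.9,210.9,75)],36.7)
```

```text
t 4.55 pos [529.2 184.2 326.7] yaw 38.26 turn z share total 0.26
(528.9, 210.9, 115) total [ 15.7 -21.6 211.7] rows 6 share [ 0.0052 -0.0072  0.0706]
(528.9, 210.9, 75) total [ 0.  0. 40.] rows 1 share [0.   0.   0.08]
```

```bash
python3 -m pendant '[[1,0,0,0,0,0,0.26],[1,0.0052,-0.0072,0.065,0,0,0],[1,0.0052,-0.0072,0.065,0,0,0],[1,0.0052,-0.0072,0.065,0,0,0],[1,0.0052,-0.0072,0.065,0,0,0],[1,0.0052,-0.0072,0.065,0,0,0],[1,0.0052,-0.0072,0.065,0,0,0],[1,0,0,0,0,0,0],[1,0,0,0,0,0,0]]'
python3 - <<'E'
from h import *
np.set_printoptions(precision=1,suppress=True)
p=read_camera("wrist")
for k in ["scraper","scraper_tip"]:
    for m in mark_of(p,k)[:2]: print(k,round(m["conf"],2),np.array(m["position"]),world(p,m["position"]))
for m in masks_of(p,"scraper")[:1]:
    c=cloud(p,m["pixels"]); print(m["conf"],len(c),np.percentile(c[:,2],[2,20,50,80,98]))
    h=c[c[:,2]>90]; print("handle top",cv2.minAreaRect(h[:,:2].astype(np.float32)))
plan([(528.9,210.9,75)],36.7)
E
```

```text
t: 5.3
tool_pos: [527.8, 210.9, 130.9]
tcp_rot: [[0.801, 0.598, -0.003], [0.598, -0.801, -0.002], [-0.004, -0.0, -1.0]]
contact_force: [0.0, -0.0, 0.5]
finger_gap: 1.0
grasp_force: 0.0
scraper 0.95 [321.1 186.3] [542.9 221.7  96.8]
scraper 0.58 [434.3 355.2] [453.5   8.2  16. ]
0.82 8316 [73.1 74.4 95.6 96.7 97.6]
handle top ((538.9517822265625, 218.587890625), (99.00247192382812, 24.3422794342041), 36.436279296875)
t 5.5 pos [529.5 212.2 133.9] yaw 36.75 turn z share total 0.01
(528.9, 210.9, 75) total [-1.3  0.6 58.9] rows 2 share [-0.   0.   0.1]
```

```bash
python3 -m pendant '[[0.6,0,0,0.05,0,0,0],[0.6,0,0,0.04,0,0,0],[0.6,0,0,0.015,0,0,0],[0.6,0,0,0.008,0,0,0],[0.6,0,0,0,0,0,0],[0.6,0,0,0,0,0,0]]' 25; python3 -c "
from h import *
for i in range(3): s=sense();print(s['tool_pos'],s['contact_force'],s['finger_gap'])"
```

```text
t: 6.0
tool_pos: [528.8, 212.6, 76.4]
tcp_rot: [[0.801, 0.599, 0.001], [0.599, -0.801, 0.0], [0.001, 0.0, -1.0]]
contact_force: [-0.5, -0.2, -0.1]
finger_gap: 0.627
grasp_force: 0.0
[528.77779783 212.62187379  76.36308088] [-0.45482195 -0.17377365 -0.13290421] 0.6273872087709528
[528.77779783 212.62187379  76.36308088] [-0.45482195 -0.17377365 -0.13290421] 0.6273872087709528
[528.77779783 212.62187379  76.36308088] [-0.45482195 -0.17377365 -0.13290421] 0.6273872087709528
```

```bash
python3 -m pendant '[[0,0,0,0,0,0,0],[0,0,0,0,0,0,0],[0,0,0,0,0,0,0],[0,0,0,0,0,0,0],[0,0,0,0,0,0,0],[0,0,0,0,0,0,0]]' 25
python3 -m pendant '[[0,0,0,-0.005,0,0,0],[0,0,0,-0.015,0,0,0],[0,0,0,-0.04,0,0,0],[0,0,0,-0.06,0,0,0],[0,0,0,0,0,0,0],[0,0,0,0,0,0,0]]'
python3 - <<'E'
from h import *
np.set_printoptions(precision=1,suppress=True)
p=read_camera("wrist");cv2.imwrite("pics/w2.png",p["image"])
for m in masks_of(p,"scraper")[:1]:
    c=cloud(p,m["pixels"]); print(m["conf"],len(c),np.percentile(c[:,2],[2,20,50,80,98]))
plan([])
p=read_camera("top")
for k in ["dock_mouth","dock"]:
    for m in mark_of(p,k)[:1]: print(k,round(m["conf"],2),np.array(m["position"]),world(p,m["position"],10))
m=masks_of(p,"dock")[0]; c=cloud(p,m["pixels"])
for z0,z1 in((7,13),(27,34)):
    h=c[(c[:,2]>z0)&(c[:,2]<z1)]; print(z0,len(h),cv2.minAreaRect(h[:,:2].astype(np.float32)),np.median(h,0))
E
```

```text
t: 6.5
tool_pos: [528.1, 212.4, 75.4]
tcp_rot: [[0.801, 0.599, 0.0], [0.599, -0.801, 0.0], [0.0, 0.0, -1.0]]
contact_force: [-0.1, -0.1, -0.5]
finger_gap: 0.219
grasp_force: 0.0
t: 7.0
tool_pos: [529.2, 212.8, 137.3]
tcp_rot: [[0.801, 0.599, 0.003], [0.599, -0.801, 0.001], [0.003, 0.001, -1.0]]
contact_force: [-0.1, -0.7, -0.5]
finger_gap: 0.008
grasp_force: 0.0
0.63 4094 [76.9 95.6 96.3 97.  97.9]
t 7.1 pos [528.  212.1 135.4] yaw 36.81 turn z share total None
dock_mouth 0.58 [382.2 233.8] [ 458.3 -240.    10. ]
dock 0.71 [375.3 230.5] [ 469.5 -218.    10. ]
7 742 ((507.08160400390625, -219.0196990966797), (131.11935424804688, 90.28872680664062), 7.255919933319092) [ 513.6 -218.4    9.7]
27 607 ((423.10198974609375, -230.5290985107422), (97.34984588623047, 90.47151947021484), 7.489291667938232) [ 416.2 -230.7   30. ]
```

View pics/w2.png

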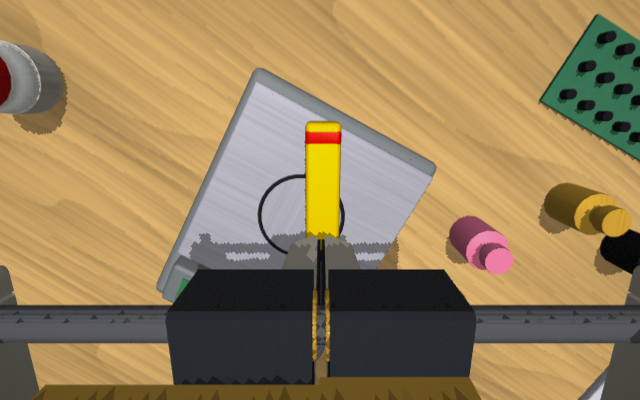

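The fingers close slowly, so I lifted before the grip was made. The view shows shut fingers at (321,300) and the handle undisturbed at (323,180). I'll reopen, go down again and wait longer.

```bash
python3 -m pendant '[[0.6,0,0,0,0,0,0],[0.6,0,0,0,0,0,0],[0.6,0,0,0,0,0,0],[0.6,0,0,0,0,0,0],[0.6,0,0,0,0,0,0],[0.6,0,0,0,0,0,0],[0.6,0,0,0,0,0,0],[0.6,0,0,0,0,0,0]]' 25
python3 - <<'E'
from h import *
np.set_printoptions(precision=1,suppress=True)
p=read_camera("wrist")
for m in masks_of(p,"scraper")[:1]:
    c=cloud(p,m["pixels"]); h=c[c[:,2]>90]; print("handle top",cv2.minAreaRect(h[:,:2].astype(np.float32)))
plan([(529.2,211.7,75)])
E
```

```text
t: 7.97
tool_pos: [528.1, 212.4, 135.3]
tcp_rot: [[0.801, 0.599, 0.0], [0.599, -0.801, 0.0], [0.0, -0.0, -1.0]]
contact_force: [-0.6, -0.8, 1.2]
finger_gap: 0.53
grasp_force: 0.0
handle top ((539.088134765625, 218.59600830078125), (98.93226623535156, 23.982540130615234), 36.64656066894531)
t 8.0667 pos [528.2 212.4 135.3] yaw 36.81 turn z share total None
(529.2, 211.7, 75) total [ 0.4  1.2 60.3] rows 2 share [0.  0.  0.1]
```

```bash
python3 -m pendant '[[0.6,0,0.0024,0.05,0,0,0],[0.6,0,0,0.045,0,0,0],[0.6,0,0,0.018,0,0,0],[0.6,0,0,0.008,0,0,0],[0.6,0,0,0,0,0,0],[0.6,0,0,0,0,0,0]]' 25
python3 -m pendant '[[0.2,0,0,0,0,0,0],[0.2,0,0,0,0,0,0],[0.2,0,0,0,0,0,0],[0.2,0,0,0,0,0,0],[0.2,0,0,0,0,0,0],[0.2,0,0,0,0,0,0],[0,0,0,0,0,0,0],[0,0,0,0,0,0,0],[0,0,0,0,0,0,0],[0,0,0,0,0,0,0]]' 25
python3 -c "
from h import *
s=sense();print(s['finger_gap']*93,s['grasp_force'],s['contact_force'])"
```

```text
t: 8.57
tool_pos: [529.1, 211.7, 75.3]
tcp_rot: [[0.8, 0.599, 0.0], [0.599, -0.8, 0.0], [0.0, 0.0, -1.0]]
contact_force: [-0.3, 0.6, -0.3]
finger_gap: 0.598
grasp_force: 0.0
t: 9.4
tool_pos: [528.8, 211.4, 74.7]
tcp_rot: [[0.801, 0.599, -0.0], [0.599, -0.801, -0.0], [-0.0, -0.0, -1.0]]
contact_force: [-0.5, 0.5, -0.3]
finger_gap: 0.006
grasp_force: 0.0
0.513491299608543 0.0 [-0.51798681  0.50203215 -0.28371285]
```

Run:
```python
from h import *
np.set_printoptions(precision=1,suppress=True)
p=read_camera("side");cv2.imwrite("pics/s3.png",cv2.resize(p["image"][180:380,230:450],(660,600),interpolation=cv2.INTER_CUBIC))
for k in ["scraper","scraper_tip"]:
    for m in mark_of(p,k)[:1]: print(k,round(m["conf"],2),np.array(m["position"]),world(p,m["position"]))
plan([])
```

```text
scraper 0.9 [327.7 278.9] [535.3 232.4  84.8]
scraper_tip 0.59 [368.8 256.8] [433.8 145.3  74.8]
t 9.55 pos [528.8 211.4  74.7] yaw 36.82 turn z share total None
```

View pics/s3.png

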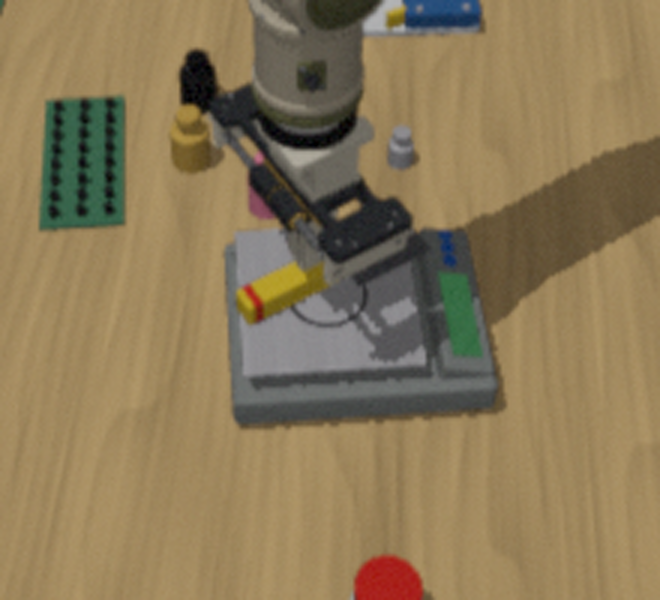

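Run:
```python
from h import *
np.set_printoptions(precision=1,suppress=True)
s=sense();print(s)
p=read_camera("wrist");cv2.imwrite("pics/w4.png",p["image"])
for m in masks_of(p,"scraper")[:1]:
    c=cloud(p,m["pixels"]); h=c[c[:,2]>90]; print("handle top",cv2.minAreaRect(h[:,:2].astype(np.float32)),np.percentile(c[:,2],[2,20,50,80,98]))
```

```text
{'t': 9.55, 'joint_pos': array([-16.9,  33.1, -15.3, 117.1,  15.9,  31.8, -96.6]), 'joint_velocities': array([ 0. , -0. , -0. ,  0.1, -0.2, -0.1,  0.1]), 'effort': array([  0. , -65. ,  -2.6, -15.9,   0. ,  -0.1,   0. ]), 'tool_pos': array([528.8, 211.4,  74.7]), 'tcp_rot': array([[ 0.8,  0.6, -0. ],
       [ 0.6, -0.8, -0. ],
       [-0. , -0. , -1. ]]), 'contact_force': array([-0.6, -1. ,  0.2]), 'torque': array([-0.,  0.,  0.]), 'grasp_force': 0.0, 'finger_gap': 0.00618020664807645}
handle top ((550.6986083984375, 227.35008239746094), (69.87488555908203, 24.14933204650879), 36.07271957397461) [74.1 95.5 96.3 96.9 97.7]
```

View pics/w4.png

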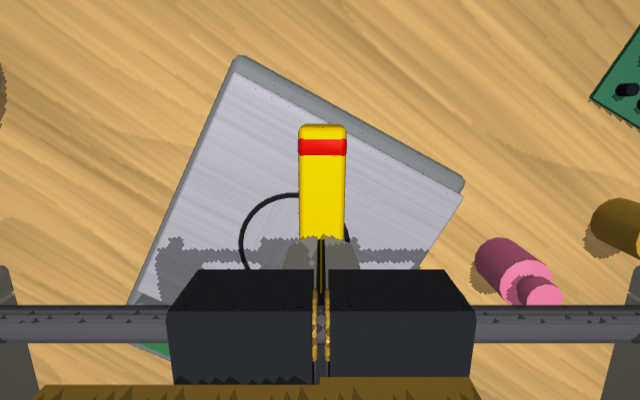

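Run:
```python
from h import *
np.set_printoptions(precision=1,suppress=True)
s=sense();R=np.array(s["tcp_rot"])
p=read_camera("wrist")
for uv in [(321,225),(300,245),(310,240),(316,245),(326,245),(335,240),(345,250),(340,260),(300,260),(316,262),(290,262)]:
    w=world(p,uv,r=0); print(uv,p["image"][uv[1],uv[0]],w,"tool",R.T@(w-s["tool_pos"]))
q=read_camera("side")
for uv in [(333,268),(335,266),(338,270),(340,268),(345,265)]:
    print("side",uv,q["image"][uv[1],uv[0]],world(q,uv,r=0))
```

```text
(321, 225) [  0 210 239] [537.8 217.9  96.5] tool [ 11.1   0.2 -21.7]
(300, 245) [86 95 98] [530.1 224.4 117.9] tool [  8.8  -9.7 -43.2]
(310, 240) [112 122 126] [532.4 220.6 110.7] tool [  8.4  -5.2 -36. ]
(316, 245) [113 123 127] [534.5 218.5 117.9] tool [  8.8  -2.2 -43.1]
(326, 245) [111 120 124] [537.6 215.  118.9] tool [  9.2   2.4 -44.1]
(335, 240) [113 121 127] [540.  211.2 111.8] tool [  8.8   6.9 -37. ]
(345, 250) [87 94 97] [542.3 207.8 123.3] tool [  8.6  10.9 -48.6]
(340, 260) [87 95 98] [541.  210.5 135. ] tool [  9.2   8.  -60.3]
(300, 260) [87 94 98] [531.  223.9 135.1] tool [  9.2  -8.8 -60.3]
(316, 262) [82 91 93] [534.7 218.3 136.3] tool [  8.9  -2.  -61.5]
(290, 262) [87 95 97] [528.5 227.1 136.9] tool [  9.1 -12.8 -62.1]
side (333, 268) [ 88 102 108] [523.1 221.8 116.3]
side (335, 266) [ 88 100 103] [518.2 221.9 124.7]
side (338, 270) [102 114 119] [507.7 294.4 202.8]
side (340, 268) [ 99 108 113] [503.1 301.4 219.3]
side (345, 265) [36 34 38] [492.5 298.5 227.2]
```

Run:
```python
from h import *
np.set_printoptions(precision=1,suppress=True)
s=sense();R=np.array(s["tcp_rot"])
p=read_camera("wrist")
for u in (311,332):
  for v in range(226,250,2):
    w=world(p,(u,v),r=0); print(u,v,p["image"][v,u],"tool",R.T@(w-s["tool_pos"]))
f=200/np.tan(np.radians(p["fov_y"]/2))
for X in [(7.5,0,0),(7.5,0,-19),(8.8,0,-30),(0,0,0)]:
    w=R@np.array(X)+s["tool_pos"]; c=np.array(p["R"])@w+p["t"]; print(X,c[:2]/c[2]*f+[p["cx"],p["cy"]])
```

```text
311 226 [  0 210 238] tool [  9.7  -5.1 -19.6]
311 228 [  0 210 239] tool [  9.5  -5.1 -22. ]
311 230 [  0 210 239] tool [  8.4  -5.1 -22. ]
311 232 [  0 210 238] tool [  7.4  -5.1 -22.5]
311 234 [  0 211 239] tool [  5.8  -5.1 -21.2]
311 236 [ 68 155 180] tool [  8.8  -4.8 -31.7]
311 238 [113 122 127] tool [  8.8  -4.8 -34.4]
311 240 [112 121 126] tool [  8.9  -4.7 -37.3]
311 242 [113 122 125] tool [  8.9  -4.6 -39.6]
311 244 [112 122 126] tool [  8.9  -4.6 -42.2]
311 246 [112 121 126] tool [  8.8  -4.5 -44.3]
311 248 [113 121 126] tool [  9.   -4.5 -47.3]
332 226 [  0 210 238] tool [ 10.4   5.9 -21.6]
332 228 [  0 210 239] tool [  9.5   5.9 -22. ]
332 230 [  0 209 239] tool [  8.7   5.9 -23. ]
332 232 [  0 209 239] tool [  6.6   6.  -20.2]
332 234 [  0 208 239] tool [  5.6   6.  -20.7]
332 236 [ 30 125 148] tool [  4.8   6.  -21.3]
332 238 [114 122 127] tool [  9.2   5.5 -35.5]
332 240 [112 121 126] tool [  9.    5.4 -37.6]
332 242 [112 122 125] tool [  8.8   5.3 -39.6]
332 244 [112 122 126] tool [  8.8   5.3 -41.9]
332 246 [86 94 97] tool [  8.6   5.2 -43.9]
332 248 [87 94 98] tool [  8.6   5.1 -46.2]
(7.5, 0, 0) [320.6 218.3]
(7.5, 0, -19) [320.7 229.6]
(8.8, 0, -30) [320.7 234.8]
(0, 0, 0) [320.6 230.4]
```

The fingers in the picture end at tool z ≈ -32, about 10 mm above the handle top at -22. Two cameras agree on the handle height. So the real fingertips sit about 32 mm short of the reported TCP, and I need to go 32 mm lower, watching the force.

```bash
python3 -m pendant '[[0.6,0,0,0,0,0,0],[0.6,0,0,0,0,0,0],[0.6,0,0,0,0,0,0],[0.6,0,0,0,0,0,0],[0.6,0,0,0,0,0,0],[0.6,0,0,0,0,0,0],[0.6,0,0,0,0,0,0],[0.6,0,0,0,0,0,0],[0.6,0,0,0,0,0,0]]' 25
python3 -m pendant '[[0.6,0,0,0.02,0,0,0],[0.6,0,0,0.02,0,0,0],[0.6,0,0,0.016,0,0,0],[0.6,0,0,0.006,0,0,0],[0.6,0,0,0,0,0,0],[0.6,0,0,0,0,0,0]]'
python3 - <<'E'
from h import *
np.set_printoptions(precision=1,suppress=True)
s=sense();R=np.array(s["tcp_rot"]);print(s["contact_force"])
p=read_camera("wrist")
for u in (235,245,255,265,270,368,374,380,390,400):
  for v in range(200,262,6):
    w=R.T@(world(p,(u,v),r=0)-s["tool_pos"])
    if 6<w[0]<12 : print(u,v,w); break
E
```

```text
t: 10.55
tool_pos: [528.8, 211.4, 74.8]
tcp_rot: [[0.801, 0.599, -0.0], [0.599, -0.801, -0.0], [-0.0, 0.0, -1.0]]
contact_force: [-0.1, -0.8, 0.2]
finger_gap: 0.58
grasp_force: 0.0
t: 11.05
tool_pos: [528.6, 211.4, 43.3]
tcp_rot: [[0.8, 0.599, -0.001], [0.599, -0.8, -0.0], [-0.001, -0.0, -1.0]]
contact_force: [-0.1, -0.2, 0.1]
finger_gap: 0.604
grasp_force: 0.0
[-0.1 -0.2  0.1]
235 230 [ 10.3 -43.6 -27. ]
245 230 [ 10.2 -38.6 -26.7]
255 230 [ 10.9 -33.1 -28.7]
265 230 [ 10.8 -28.1 -28.4]
270 230 [ 10.6 -25.7 -28. ]
368 230 [ 10.1  24.1 -26.6]
374 230 [ 10.3  27.1 -27.2]
380 230 [ 10.2  30.2 -26.9]
390 230 [ 10.4  35.2 -27.5]
400 230 [ 10.5  40.2 -27.7]
```

No contact force at that depth. That row shows the pan surface at -27, so the tips at -32 are about 4 mm above it, as intended. Now I'll close.

```bash
python3 -m pendant '[[0,0,0,0,0,0,0],[0,0,0,0,0,0,0],[0,0,0,0,0,0,0],[0,0,0,0,0,0,0],[0,0,0,0,0,0,0],[0,0,0,0,0,0,0],[0,0,0,0,0,0,0],[0,0,0,0,0,0,0]]' 25
```

```text
t: 11.77
tool_pos: [528.9, 211.4, 43.8]
tcp_rot: [[0.801, 0.599, 0.0], [0.599, -0.801, 0.0], [0.0, 0.0, -1.0]]
contact_force: [0.9, 1.0, 0.4]
finger_gap: 0.257
grasp_force: 25.0
```

```bash
python3 -m pendant '[[0,0,0,-0.006,0,0,0],[0,0,0,-0.02,0,0,0],[0,0,0,-0.05,0,0,0],[0,0,0,-0.06,0,0,0],[0,0,0,-0.064,0,0,0],[0,0,0,0,0,0,0.9],[0,0,0,0,0,0,0.95],[0,0,0,0,0,0,0.95],[0,0,0,0,0,0,0.95],[0,0,0,0,0,0,0.95],[0,0,0,0,0,0,0.19],[0,0,0,0,0,0,0]]' 35
python3 -c "
from h import *
s=sense();print(s['grasp_force'],s['finger_gap'])
plan([(591.3,-208.4,144)],7.4)"
```

```text
t: 12.77
tool_pos: [528.7, 211.6, 144.3]
tcp_rot: [[0.991, 0.132, 0.0], [0.132, -0.991, 0.0], [0.0, -0.0, -1.0]]
contact_force: [-0.4, 0.1, -0.9]
finger_gap: 0.255
grasp_force: 35.0
34.99177157878876 0.2553455425091194
t 12.7667 pos [528.7 211.6 144.3] yaw 7.57 turn z share total 0.03
(591.3, -208.4, 144) total [8.000e+00 4.245e+02 3.000e-01] rows 11 share [0.0015 0.0772 0.0001]
```

```bash
python3 -m pendant '[[0,0.0015,0.03,0,0,0,0.03],[0,0.0015,0.06,0,0,0,0],[0,0.0015,0.08,0,0,0,0],[0,0.0015,0.08,0,0,0,0],[0,0.0015,0.08,0,0,0,0],[0,0.0015,0.08,0,0,0,0],[0,0.0015,0.08,0,0,0,0],[0,0.0015,0.08,0,0,0,0],[0,0.0015,0.08,0,0,0,0],[0,0.0015,0.08,0,0,0,0],[0,0.0015,0.08,0,0,0,0],[0,0,0.039,0,0,0,0]]'
python3 -m pendant '[[0,0,0,0,0,0,0],[0,0,0,0,0,0,0],[0,0,0,0,0,0,0],[0,0,0,0,0,0,0]]'
python3 - <<'E'
from h import *
np.set_printoptions(precision=1,suppress=True)
plan([])
ims=[]
for n in ("top","wrist","side"):
    p=read_camera(n);ims.append(p["image"])
    for k in ["scraper","scraper_tip","dock_mouth","dock"]:
        for m in mark_of(p,k)[:1]: print(n,k,round(m["conf"],2),np.array(m["position"]),world(p,m["position"]))
    for k in ["scraper","dock"]:
      for m in masks_of(p,k)[:1]:
        c=cloud(p,m["pixels"])
        for z0,z1 in ((7,13),(27,34),(165,178),(190,204)):
            h=c[(c[:,2]>z0)&(c[:,2]<z1)]
            if len(h)>60: print(n,k,z0,len(h),np.array(sum([list(np.ravel(x)) for x in cv2.minAreaRect(h[:,:2].astype(np.float32))],[])),np.median(h[:,2]))
cv2.imwrite("pics/t5.png",np.hstack([cv2.resize(ims[0][180:270,320:420],(400,360)),cv2.resize(ims[2][140:240,280:400],(400,360))]))
E
```

```text
t: 13.77
tool_pos: [590.6, -215.0, 144.0]
tcp_rot: [[0.992, 0.125, 0.0], [0.125, -0.992, -0.002], [-0.0, 0.002, -1.0]]
contact_force: [0.0, -0.1, -2.0]
finger_gap: 0.253
grasp_force: 35.0
t: 14.1
tool_pos: [591.0, -206.8, 143.9]
tcp_rot: [[0.991, 0.13, -0.0], [0.13, -0.991, 0.001], [-0.0, -0.001, -1.0]]
contact_force: [0.1, 0.5, -1.5]
finger_gap: 0.257
grasp_force: 35.0
t 14.1 pos [ 591.  -206.8  143.9] yaw 7.48 turn z share total None
top scraper_tip 0.65 [385.8 224.3] [ 482.3 -222.1  173.4]
top dock_mouth 0.59 [381.1 232.1] [ 463.9 -236.8    8.8]
top dock 0.6 [379.1 231. ] [ 467.6 -230.4    9.4]
top scraper 165 451 [ 514.2 -215.6   75.    51.2    7.1] 174.0381522225305
top dock 7 449 [ 478.3 -222.2  189.6   89.3    7.5] 9.92772981644502
top dock 27 628 [ 422.5 -230.2   97.2   90.     7.6] 29.921649609442074
wrist scraper 0.93 [319.2 223.6] [ 613.4 -204.7  196.3]
wrist scraper_tip 0.47 [567.3 340.9] [ 622.3 -256.4  277.4]
wrist scraper 165 3373 [ 580.6 -209.5  144.6   48.3    7.4] 174.2079272075789
wrist scraper 190 9488 [ 612.9 -205.4   80.    24.3    7.1] 196.1922649629301
wrist dock 7 1442 [ 518.3 -219.1  115.7   89.7    6.5] 9.850077235438734
side scraper 0.56 [319.  144.8] [ 614.7 -412.     6.3]
side scraper_tip 0.58 [357.7 137.1] [ 479.2 -240.5  174.1]
side dock_mouth 0.72 [363.4 178.8] [ 453.3 -233.3   13.1]
side dock 0.91 [358.  186.3] [ 469.8 -190.8   17.4]
side scraper 165 277 [ 559.7 -213.5  167.4   53.7    7.3] 175.39013439631643
side scraper 190 126 [ 599.8 -203.5   94.8   23.7    3.4] 196.37539486318173
side dock 7 491 [ 474.  -225.4  199.5   98.3    7. ] 10.802964504506422
side dock 27 402 [ 421.9 -231.    98.4   91.9    5. ] 31.02558012077857
```

View pics/t5.png

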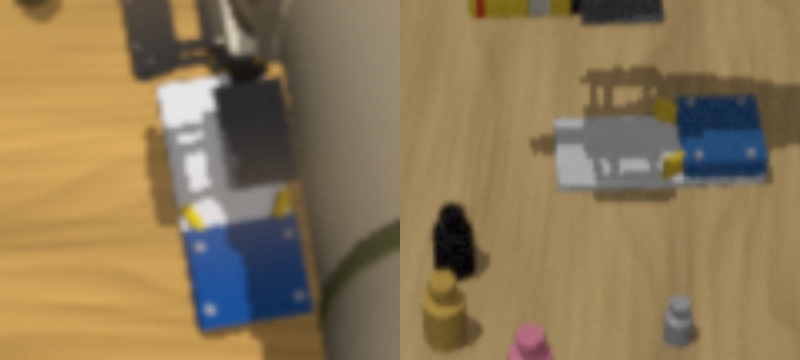

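Left half (top camera): the blade hangs over the plate in line with the slot. Right half (side camera): the handle and blade are level above the dock. The blade is about 2 mm off laterally, toward +y, so I'll correct that and lower to 2 mm above the floor.

```bash
python3 -m pendant '[[0,0.006,0.0036,0.03,0,0,0],[0,0,0,0.07,0,0,0],[0,0,0,0.075,0,0,0],[0,0,0,0.07,0,0,0],[0,0,0,0.045,0,0,0],[0,0,0,0.02,0,0,0],[0,0,0,0.004,0,0,0],[0,0,0,0,0,0,0],[0,0,0,0,0,0,0],[0,0,0,0,0,0,0]]'
python3 - <<'E'
from h import *
np.set_printoptions(precision=1,suppress=True)
plan([])
for n in ("top","side","wrist"):
    p=read_camera(n)
    for k in ["scraper_tip","dock_mouth"]:
        for m in mark_of(p,k)[:1]: print(n,k,round(m["conf"],2),np.array(m["position"]),world(p,m["position"]))
    c=cloud(p,masks_of(p,"scraper")[0]["pixels"])
    print(n,np.percentile(c[:,2],[5,50,95]))
    for z0,z1 in ((12,22),(32,46)):
        h=c[(c[:,2]>z0)&(c[:,2]<z1)]
        if len(h)>60: print(n,z0,len(h),cv2.minAreaRect(h[:,:2].astype(np.float32)),np.median(h[:,2]))
E
```

```text
t: 15.98
tool_pos: [595.4, -210.4, -11.4]
tcp_rot: [[0.992, 0.127, 0.003], [0.127, -0.992, -0.001], [0.003, 0.001, -1.0]]
contact_force: [0.1, 1.0, -1.4]
finger_gap: 0.253
grasp_force: 35.0
t 15.9833 pos [ 595.4 -210.4  -11.4] yaw 7.29 turn z share total None
top scraper_tip 0.66 [378.3 225.6] [ 484.9 -227.3   16.8]
top dock_mouth 0.81 [380.5 234.2] [ 457.1 -234.5    9.5]
top [12.2 18.3 27.6]
top 12 325 ((517.8358154296875, -218.3523712158203), (78.00244140625, 51.09042739868164), 4.635135650634766) 18.03193173094927
side scraper_tip 0.72 [353.9 176.9] [ 484.6 -236.5   16.4]
side dock_mouth 0.89 [362.9 178.4] [ 455.  -233.4   14.6]
side [16.5 21.7 42.9]
side 12 217 ((565.8436279296875, -219.77891540527344), (171.2892303466797, 56.7965202331543), 2.6665902137756348) 19.407222610051647
side 32 93 ((604.4395751953125, -204.0430450439453), (25.600204467773438, 100.3927230834961), 89.77960968017578) 39.05717150746172
wrist [16.9 39.  40.4]
wrist 12 3422 ((584.0297241210938, -211.65594482421875), (144.39480590820312, 48.308475494384766), 7.123830318450928) 17.37859454848857
wrist 32 9507 ((616.163330078125, -207.39288330078125), (79.63676452636719, 24.22490692138672), 7.010880947113037) 39.375674269799966
```

```bash
python3 -m pendant '[[0,0,-0.002,0.002,0,0,-0.05],[0,-0.012,0,0,0,0,0],[0,-0.02,0,0,0,0,0],[0,-0.02,0,0,0,0,0],[0,-0.012,0,0,0,0,0],[0,0,0,0,0,0,0]]'
python3 -m pendant '[[0,-0.012,0,0,0,0,0],[0,-0.02,0,0,0,0,0],[0,-0.02,0,0,0,0,0],[0,-0.012,0,0,0,0,0],[0,0,0,0,0,0,0],[0,0,0,0,0,0,0]]'
python3 - <<'E'
from h import *
np.set_printoptions(precision=1,suppress=True)
s=sense();print(s["contact_force"],s["torque"],s["grasp_force"]);plan([])
p=read_camera("wrist");c=cloud(p,masks_of(p,"scraper")[0]["pixels"])
h=c[(c[:,2]>32)&(c[:,2]<46)];print(cv2.minAreaRect(h[:,:2].astype(np.float32)),np.median(h[:,2]))
E
```

```text
t: 17.08
tool_pos: [559.7, -213.9, -14.2]
tcp_rot: [[0.991, 0.131, -0.002], [0.131, -0.991, -0.0], [-0.002, -0.0, -1.0]]
contact_force: [-0.1, 0.0, -2.2]
finger_gap: 0.252
grasp_force: 35.0
t: 17.58
tool_pos: [530.4, -217.7, -14.1]
tcp_rot: [[0.991, 0.132, 0.0], [0.132, -0.991, -0.0], [0.0, 0.0, -1.0]]
contact_force: [0.7, -0.0, -1.4]
finger_gap: 0.254
grasp_force: 35.0
[ 0.7 -0.  -1.4] [ 0.  -0.1  0. ] 34.99103665351868
t 17.5833 pos [ 530.4 -217.7  -14.1] yaw 7.57 turn z share total NoneTraceback (most recent call last):
  File "<stdin>", line 4, in <module>
IndexError: list index out of range
```

```bash
python3 -m pendant '[[0,-0.012,0,0,0,0,0],[0,-0.02,0,0,0,0,0],[0,-0.018,0,0,0,0,0],[0,-0.01,0,0,0,0,0],[0,0,0,0,0,0,0],[0,0,0,0,0,0,0]]'
python3 -m pendant '[[0,-0.004,0,0.002,0,0,0],[0,-0.004,0,0,0,0,0],[0,-0.002,0,0,0,0,0],[0,0,0,0,0,0,0],[0,0,0,0,0,0,0]]'
```

```text
t: 18.18
tool_pos: [500.5, -221.7, -14.1]
tcp_rot: [[0.991, 0.132, -0.0], [0.132, -0.991, -0.0], [-0.0, 0.0, -1.0]]
contact_force: [0.1, -0.1, -0.9]
finger_gap: 0.255
grasp_force: 35.0
t: 18.6
tool_pos: [496.0, -222.1, -15.2]
tcp_rot: [[0.991, 0.132, 0.0], [0.132, -0.991, 0.0], [0.0, -0.0, -1.0]]
contact_force: [-0.3, 1.0, -1.5]
finger_gap: 0.255
grasp_force: 35.0
```

```bash
python3 -m pendant '[[0,-0.003,0,0,0,0,0],[0,-0.002,0,0,0,0,0],[0,0,0,0,0,0,0],[0,0,0,0,0,0,0]]'
python3 -m pendant '[[0,-0.002,0,0,0,0,0],[0,0,0,0,0,0,0],[0,0,0,0,0,0,0]]'
```

```text
t: 18.93
tool_pos: [495.7, -222.2, -14.8]
tcp_rot: [[0.991, 0.133, 0.004], [0.133, -0.991, -0.0], [0.004, 0.001, -1.0]]
contact_force: [5.7, 1.5, -1.0]
finger_gap: 0.256
grasp_force: 35.0
t: 19.18
tool_pos: [495.8, -222.3, -14.6]
tcp_rot: [[0.991, 0.133, 0.006], [0.133, -0.991, -0.0], [0.005, 0.001, -1.0]]
contact_force: [6.2, 1.1, -0.8]
finger_gap: 0.255
grasp_force: 35.0
```

Run:
```python
from h import *
np.set_printoptions(precision=1,suppress=True)
plan([]);p=read_camera("wrist");cv2.imwrite("pics/w6.png",p["image"])
print([ (round(m["conf"],2),m["position"]) for m in mark_of(p,"scraper")[:1]])
hsv=cv2.cvtColor(p["image"],cv2.COLOR_BGR2HSV)
m=cv2.inRange(hsv,(20,120,60),(35,255,255))>0
c=cloud(p,m);h=c[(c[:,2]>30)&(c[:,2]<46)];print(len(h),cv2.minAreaRect(h[:,:2].astype(np.float32)),np.median(h[:,2]))
q=cloud(p,cv2.inRange(hsv,(0,0,120),(180,60,255))>0);q=q[(q[:,2]>4)&(q[:,2]<15)];print(np.median(q,0))
```

```text
t 19.1833 pos [ 495.8 -222.3  -14.6] yaw 7.65 turn z share total None
[(0.73, [319.0, 227.6])]
8327 ((517.24853515625, -219.45358276367188), (80.06822967529297, 23.95220947265625), 7.337978839874268) 37.84368059124616
[ 542.5 -212.9    9.9]
```

View pics/w6.png

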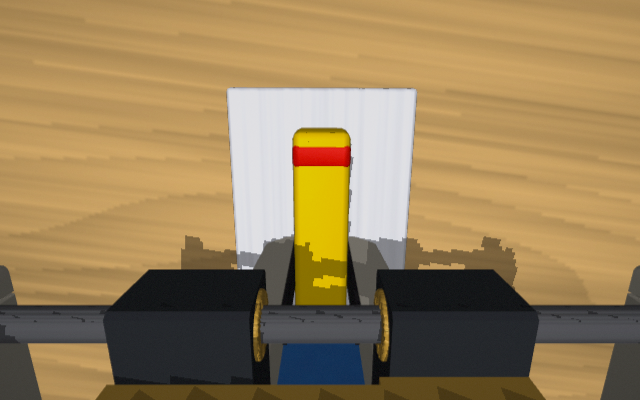

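Run:
```python
from h import *
np.set_printoptions(precision=1,suppress=True)
p=read_camera("wrist");a=np.radians(7.5);ax=np.array([np.cos(a),np.sin(a),0])
P=[world(p,(u,89),9.9)@ax for u in (240,320,405)];print("plate end",P)
for u in (312,321,330):
  print([ (v,(world(p,(u,v),r=0)@ax).round(1),world(p,(u,v),r=0)[2].round(1)) for v in range(124,136,2)])
```

```text
plate end [np.float64(541.1935230357175), np.float64(541.2980594265655), np.float64(541.4092473440718)]
[(124, np.float64(525.3), np.float64(10.0)), (126, np.float64(524.4), np.float64(10.8)), (128, np.float64(524.3), np.float64(22.2)), (130, np.float64(524.1), np.float64(32.6)), (132, np.float64(523.6), np.float64(36.6)), (134, np.float64(522.9), np.float64(38.0))]
[(124, np.float64(525.4), np.float64(11.2)), (126, np.float64(524.4), np.float64(9.3)), (128, np.float64(524.2), np.float64(21.9)), (130, np.float64(524.1), np.float64(31.5)), (132, np.float64(523.7), np.float64(37.3)), (134, np.float64(522.9), np.float64(37.4))]
[(124, np.float64(525.4), np.float64(11.4)), (126, np.float64(524.4), np.float64(10.1)), (128, np.float64(524.3), np.float64(22.3)), (130, np.float64(524.1), np.float64(32.7)), (132, np.float64(523.6), np.float64(36.3)), (134, np.float64(522.9), np.float64(37.2))]
```

```bash
python3 -m pendant '[[0,-0.002,0,0.002,0,0,0],[0,0,0,0.002,0,0,0],[0,0,0,0,0,0,0],[0,0,0,0,0,0,0]]'
python3 - <<'E'
from h import *
np.set_printoptions(precision=1,suppress=True)
p=read_camera("wrist");a=np.radians(7.5);ax=np.array([np.cos(a),np.sin(a),0])
print("plate end",world(p,(320,89),9.9)@ax)
print([ (v,(world(p,(321,v),r=0)@ax).round(1),world(p,(321,v),r=0)[2].round(1)) for v in (128,130,150,180,210)])
E
```

```text
t: 19.67
tool_pos: [495.8, -222.4, -16.4]
tcp_rot: [[0.991, 0.133, 0.007], [0.133, -0.991, -0.001], [0.007, 0.001, -1.0]]
contact_force: [8.7, 1.4, 1.9]
finger_gap: 0.257
grasp_force: 35.0
plate end 541.2738897220462
[(128, np.float64(524.2), np.float64(19.8)), (130, np.float64(524.3), np.float64(33.0)), (150, np.float64(516.6), np.float64(37.2)), (180, np.float64(504.1), np.float64(36.7)), (210, np.float64(490.9), np.float64(36.1))]
```

Pressing harder moved it no further and the top is at 36, so the blade is against the closed end and the handle is down on the plate. Releasing now.

```bash
python3 -m pendant '[[0.5,0,0,0,0,0,0],[0.5,0,0,0,0,0,0],[0.5,0,0,0,0,0,0],[0.5,0,0,0,0,0,0],[0.5,0,0,0,0,0,0],[0.5,0,0,0,0,0,0]]' 20
python3 -m pendant '[[0.6,0,0,-0.02,0,0,0],[0.6,0,0,-0.05,0,0,0],[0.6,0,0,-0.08,0,0,0],[0.6,0,0,-0.08,0,0,0],[0.6,0,0,-0.08,0,0,0],[0.6,0,0,-0.05,0,0,0],[0.6,0,0,0,0,0,0],[0.6,0,0,0,0,0,0]]'
python3 - <<'E'
from h import *
np.set_printoptions(precision=1,suppress=True)
p=read_camera("wrist");cv2.imwrite("pics/w7.png",p["image"]);a=np.radians(7.5);ax=np.array([np.cos(a),np.sin(a),0])
hsv=cv2.cvtColor(p["image"],cv2.COLOR_BGR2HSV)
c=cloud(p,cv2.inRange(hsv,(20,120,60),(35,255,255))>0);h=c[(c[:,2]>33)&(c[:,2]<40)]
r=cv2.minAreaRect(h[:,:2].astype(np.float32));print("handle",r,np.percentile(h[:,2],[5,50,95]),"end",np.percentile(h@ax,99.5))
c=cloud(p,(cv2.inRange(hsv,(100,100,40),(130,255,255))>0));b=c[(c[:,2]>26)&(c[:,2]<34)];print("block front",np.percentile(b@ax,[1,99]),cv2.minAreaRect(b[:,:2].astype(np.float32)))
for k in("pan_center",): 
    q=read_camera("top")
    for m in mark_of(q,k)[:1]: print(k,m["conf"],world(q,m["position"]))
    m=masks_of(q,k)[0]; c=cloud(q,m["pixels"]); c=c[(c[:,2]>68)&(c[:,2]<76)];print(cv2.minAreaRect(c[:,:2].astype(np.float32)),np.median(c[:,2]))
for m in mark_of(q,"check_weight")[:4]: print(m["conf"],m["position"],world(q,m["position"]),q["image"][int(m["position"][1]),int(m["position"][0])])
plan([(560,0,175)])
E
```

```text
t: 20.22
tool_pos: [491.1, -222.8, -17.3]
tcp_rot: [[0.991, 0.132, -0.001], [0.132, -0.991, -0.0], [-0.001, -0.0, -1.0]]
contact_force: [0.4, -0.7, -0.1]
finger_gap: 0.498
grasp_force: 0.0
t: 20.88
tool_pos: [492.0, -223.2, 164.9]
tcp_rot: [[0.991, 0.132, 0.003], [0.132, -0.991, -0.002], [0.003, 0.002, -1.0]]
contact_force: [-0.3, -0.2, 0.3]
finger_gap: 0.598
grasp_force: 0.0
handle ((511.203857421875, -220.297607421875), (90.62824249267578, 23.08199691772461), 8.05898380279541) [34.4 35.8 37. ] end 523.3150982787479
block front [343.6 422.3] ((416.84515380859375, -232.7284393310547), (80.56455993652344, 89.62397003173828), 7.505709648132324)
pan_center 0.83 [511.  217.3  72.9]
((507.46453857421875, 218.41494750976562), (150.0060577392578, 150.46058654785156), 8.68853759765625) 71.74322547862117
0.7 [302.7, 177.5] [640.8  13.   63.4] [ 42 127 165]
0.69 [288.5, 201.0] [567.1  59.1  65.1] [174 144 228]
0.61 [327.0, 174.5] [648.3 -64.   64.8] [49 69 84]
0.54 [377.8, 220.2] [ 487.8 -177.4  306.2] [46 52 61]
t 21.1333 pos [ 490.6 -222.4  161.5] yaw 7.61 turn z share total None
(560, 0, 175) total [  98.2 -211.2  -13.5] rows 6 share [ 0.  -0.1 -0. ]
```

View pics/w7.png

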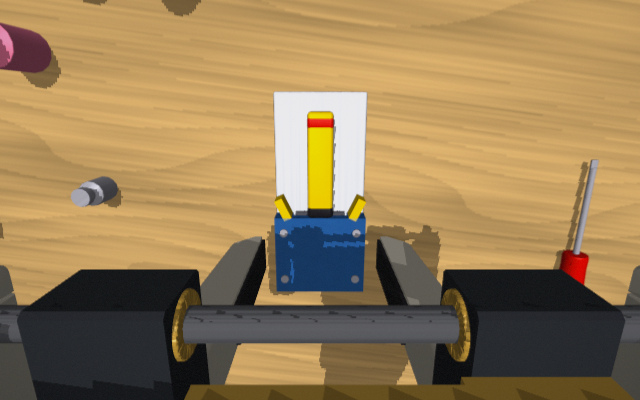

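The view shows the yellow handle at (320,165) square on the plate, its black collar against the blue block's mouth at row 214. Handle end to block front is 102, which is right for home. Next is the brass weight near (641,12). I'll turn to yaw ~30° so the fingers clear its neighbours.

```bash
python3 -m pendant '[[0.6,0,0,-0.02,0,0,-0.93],[0.6,0,0,-0.02,0,0,-0.93],[0.6,0,0,0,0,0,-0.93],[0.6,0,0,0,0,0,-0.93],[0.6,0,0,0,0,0,0]]'
python3 -c "
from h import *
plan([(641,12,180)])"
```

```text
t: 21.55
tool_pos: [491.0, -222.5, 181.8]
tcp_rot: [[0.865, 0.502, -0.002], [0.503, -0.865, 0.001], [-0.001, -0.002, -1.0]]
contact_force: [0.0, 0.3, -0.2]
finger_gap: 0.599
grasp_force: 0.0
t 21.55 pos [ 491.  -222.5  181.8] yaw 30.17 turn z share total None
(641, 12, 180) total [ 247.5 -127.4    1.8] rows 7 share [ 0.0707 -0.0364  0.0005]
```

```bash
python3 -m pendant '[[0.6,0.07,-0.036,0,0,0,0],[0.6,0.07,-0.036,0,0,0,0],[0.6,0.07,-0.036,0,0,0,0],[0.6,0.07,-0.036,0,0,0,0],[0.6,0.07,-0.036,0,0,0,0],[0.6,0.07,-0.036,0,0,0,0],[0.6,0.07,-0.036,0,0,0,0],[0.6,0,0,0,0,0,0],[0.6,0,0,0,0,0,0],[0.6,0,0,0,0,0,0],[0.6,0,0,0,0,0,0]]'
python3 - <<'E'
from h import *
np.set_printoptions(precision=1,suppress=True)
p=read_camera("wrist");hsv=cv2.cvtColor(p["image"],cv2.COLOR_BGR2HSV)
for m in masks_of(p,"check_weight")[:4]:
    c=cloud(p,m["pixels"]); k=c[c[:,2]>62]; b=c[(c[:,2]>39)&(c[:,2]<47)]
    print(round(m["conf"],2),np.array(m["position"]),len(c),"hsv",np.median(hsv[m["pixels"]],0),np.percentile(c[:,2],[2,98]))
    for x in (k,b):
        if len(x)>10: (cc,r)=cv2.minEnclosingCircle(x[:,:2].astype(np.float32)); print("  circ",np.array(cc),r,np.median(x[:,2]))
plan([])
E
```

```text
t: 22.47
tool_pos: [640.1, 7.1, 182.1]
tcp_rot: [[0.868, 0.496, -0.002], [0.496, -0.868, -0.001], [-0.002, -0.0, -1.0]]
contact_force: [-0.5, -0.1, -0.2]
finger_gap: 0.598
grasp_force: 0.0
0.83 [322.7 163.8] 1349 hsv [ 21. 185. 229.] [ 8.9 67. ]
  circ [655.3  11.8] 11.9827241897583 65.91778267894902
  circ [655.4  11.7] 18.926258087158203 44.44385393302753
0.7 [243.2 203.6] 1598 hsv [169. 112. 242.] [-0.1 66.8]
  circ [575.2  63.6] 12.14427661895752 65.75144168422385
  circ [575.5  63.5] 18.97652244567871 44.32330025979031
t 22.5667 pos [640.4   6.9 182.6] yaw 29.75 turn z share total None
```

```bash
python3 -c "
from h import *
plan([(655.3,11.8,182),(655.3,11.8,55),(655.3,11.8,-10)])"
```

```text
t 22.5667 pos [640.4   6.9 182.6] yaw 29.75 turn z share total None
(655.3, 11.8, 182) total [15.4  3.2  0.6] rows 1 share [0.0307 0.0063 0.0012]
(655.3, 11.8, 55) total [  0.   0. 127.] rows 4 share [0.     0.     0.0635]
(655.3, 11.8, -10) total [ 0.  0. 65.] rows 2 share [0.    0.    0.065]
```

```bash
python3 -m pendant '[[0.6,0.0308,0.0063,0.03,0,0,0],[0.6,0,0,0.06,0,0,0],[0.6,0,0,0.06,0,0,0],[0.6,0,0,0.06,0,0,0],[0.6,0,0,0.045,0,0,0],[0.6,0,0,0,0,0,0],[0.6,0,0,0,0,0,0],[0.6,0,0,0,0,0,0]]'
python3 - <<'E'
from h import *
np.set_printoptions(precision=1,suppress=True)
p=read_camera("wrist")
for m in masks_of(p,"check_weight")[:1]:
    c=cloud(p,m["pixels"]); k=c[c[:,2]>62]
    (cc,r)=cv2.minEnclosingCircle(k[:,:2].astype(np.float32)); print(np.array(m["position"]),"circ",np.array(cc),r,np.median(k[:,2]))
    plan([(cc[0],cc[1],-10)])
E
```

```text
t: 23.23
tool_pos: [656.6, 13.1, 56.7]
tcp_rot: [[0.867, 0.498, 0.001], [0.498, -0.867, 0.0], [0.001, 0.001, -1.0]]
contact_force: [0.6, 0.1, 0.3]
finger_gap: 0.6
grasp_force: 0.0
[207.1 255.2] circ [0. 0.] 0.0 nan
t 23.3333 pos [657.1  13.4  57.3] yaw 29.87 turn z share total None
(0.0, 0.0, -10) total [-576.4 -315.6   67.3] rows 17 share [-0.1 -0.   0. ]
  return _methods._mean(a, axis=axis, dtype=dtype,
  ret = ret.dtype.type(ret / rcount)
```

```bash
python3 -m pendant '[[0.6,-0.0046,0.001,0.02,0,0,0],[0.6,0,0,0.05,0,0,0],[0.6,0,0,0.04,0,0,0],[0.6,0,0,0.018,0,0,0],[0.6,0,0,0.006,0,0,0],[0.6,0,0,0,0,0,0],[0.6,0,0,0,0,0,0]]'
python3 -m pendant '[[0,0,0,0,0,0,0],[0,0,0,0,0,0,0],[0,0,0,0,0,0,0],[0,0,0,0,0,0,0],[0,0,0,0,0,0,0],[0,0,0,0,0,0,0],[0,0,0,0,0,0,0]]' 25
```

```text
t: 23.92
tool_pos: [654.7, 12.2, -10.9]
tcp_rot: [[0.867, 0.499, 0.001], [0.499, -0.867, 0.0], [0.001, 0.0, -1.0]]
contact_force: [-0.6, 0.8, 0.0]
finger_gap: 0.602
grasp_force: 0.0
t: 24.5
tool_pos: [654.7, 11.9, -10.9]
tcp_rot: [[0.867, 0.499, 0.001], [0.499, -0.867, -0.0], [0.001, 0.001, -1.0]]
contact_force: [-0.4, -0.2, 6.5]
finger_gap: 0.404
grasp_force: 25.0
```

```bash
python3 -m pendant '[[0,0,0,-0.005,0,0,0],[0,0,0,-0.02,0,0,0],[0,0,0,-0.05,0,0,0],[0,0,0,-0.07,0,0,0],[0,0,0,-0.07,0,0,0],[0,0,0,-0.055,0,0,0],[0,0,0,0,0,0,0],[0,0,0,0,0,0,0]]' 35
python3 - <<'E'
from h import *
np.set_printoptions(precision=1,suppress=True)
s=sense();print(s["contact_force"],s["grasp_force"],s["finger_gap"])
q=read_camera("top")
hsv=cv2.cvtColor(q["image"],cv2.COLOR_BGR2HSV)
m=masks_of(q,"pan_center")[0]; c=cloud(q,m["pixels"]); c=c[(c[:,2]>69)&(c[:,2]<75)];print(cv2.minAreaRect(c[:,:2].astype(np.float32)),np.median(c[:,2]))
g=cv2.cvtColor(q["image"],cv2.COLOR_BGR2GRAY)
dark=m["pixels"]&(g<np.median(g[m["pixels"]])-30); c=cloud(q,dark); r=np.hypot(c[:,0]-510,c[:,1]-218); c=c[r<42]
print("ring",len(c),cv2.minAreaRect(c[:,:2].astype(np.float32)),cv2.minEnclosingCircle(c[:,:2].astype(np.float32)))
for k in mark_of(q,"pan_center")[:1]: print(k["conf"],world(q,k["position"],72))
plan([(509.5,218,130)])
E
```

```text
t: 25.17
tool_pos: [654.6, 12.0, 124.9]
tcp_rot: [[0.867, 0.499, 0.002], [0.499, -0.867, 0.0], [0.002, 0.001, -1.0]]
contact_force: [-0.7, -0.9, -6.5]
finger_gap: 0.399
grasp_force: 35.0
[-0.7 -0.9 -6.5] 34.99853989051189 0.39916600395764096
((507.3641357421875, 218.29615783691406), (150.034423828125, 149.4437713623047), 8.872740745544434) 71.7580949407201
ring 121 ((508.04937744140625, 216.5530242919922), (69.09458923339844, 68.54180145263672), 89.97979736328125) ((508.3734436035156, 217.22959899902344), 35.5074462890625)
0.96 [519.3 225.5  72. ]
t 25.3167 pos [652.7  11.8 121.5] yaw 29.92 turn z share total None
(509.5, 218, 130) total [ -21.2 -250.1   -8.5] rows 7 share [-0.  -0.1 -0. ]
```

```bash
python3 -m pendant '[[0,-0.005,-0.03,0,0,0,0],[0,-0.005,-0.06,0,0,0,0],[0,-0.005,-0.07,0,0,0,0],[0,-0.005,-0.075,0,0,0,0],[0,-0.005,-0.075,0,0,0,0],[0,-0.005,-0.07,0,0,0,0],[0,-0.005,-0.06,0,0,0,0],[0,-0.005,-0.04,0,0,0,0],[0,-0.005,-0.02,0,0,0,0],[0,0,0,0,0,0,0],[0,0,0,0,0,0,0],[0,0,0,0,0,0,0]]'
python3 - <<'E'
from h import *
np.set_printoptions(precision=1,suppress=True)
p=read_camera("wrist");cv2.imwrite("pics/w8.png",p["image"])
m=masks_of(p,"pan_center")
for x in m[:1]:
    c=cloud(p,x["pixels"]);c=c[(c[:,2]>69)&(c[:,2]<75)];print(cv2.minAreaRect(c[:,:2].astype(np.float32)),np.median(c[:,2]))
s=sense();print(s["contact_force"],s["finger_gap"])
plan([(508,217.8,80)])
E
```

```text
t: 26.32
tool_pos: [510.6, 216.0, 122.8]
tcp_rot: [[0.868, 0.497, -0.0], [0.497, -0.868, -0.001], [-0.001, 0.001, -1.0]]
contact_force: [-0.9, 0.0, -4.3]
finger_gap: 0.399
grasp_force: 35.0
((510.01995849609375, 217.5655975341797), (149.68870544433594, 150.17945861816406), 8.78541088104248) 72.05630612758726
[-0.1  0.4 -5.9] 0.40075395858884805
t 26.4167 pos [510.8 216.  123. ] yaw 29.78 turn z share total None
(508, 217.8, 80) total [-1.5 -3.  43. ] rows 2 share [-0. -0.  0.]
```

View pics/w8.png

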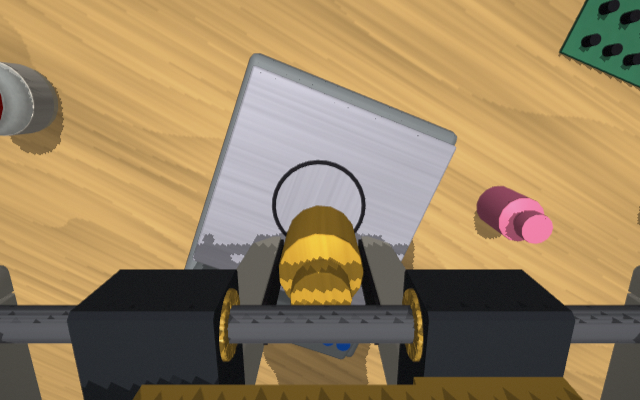

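The view shows the brass weight hanging upright, just in front of the pan circle at (319,205). It is about 60 mm above it, and the full pan (150 x 150) is centred at (510.0,217.6). I'll correct about 2 mm and lower.

```bash
python3 -m pendant '[[0,0,-0.0038,0.02,0,0,0],[0,0,0,0.04,0,0,0],[0,0,0,0.03,0,0,0],[0,0,0,0.014,0,0,0],[0,0,0,0.006,0,0,0],[0,0,0,0,0,0,0],[0,0,0,0,0,0,0],[0,0,0,0,0,0,0]]'
python3 -m pendant '[[0,0,0,0.002,0,0,0],[0,0,0,0.002,0,0,0],[0,0,0,0.002,0,0,0],[0,0,0,0.002,0,0,0],[0,0,0,0.002,0,0,0],[0,0,0,0,0,0,0],[0,0,0,0,0,0,0],[0,0,0,0,0,0,0]]'
```

```text
t: 27.08
tool_pos: [509.6, 219.4, 68.9]
tcp_rot: [[0.867, 0.498, 0.001], [0.498, -0.867, 0.001], [0.001, 0.0, -1.0]]
contact_force: [-0.2, 1.0, -4.4]
finger_gap: 0.395
grasp_force: 35.0
t: 27.75
tool_pos: [509.0, 219.2, 63.3]
tcp_rot: [[0.867, 0.499, -0.0], [0.499, -0.867, -0.0], [-0.0, -0.0, -1.0]]
contact_force: [0.2, -0.2, -4.9]
finger_gap: 0.401
grasp_force: 35.0
```

```bash
python3 -m pendant '[[0,0,0,0.002,0,0,0],[0,0,0,0.002,0,0,0],[0,0,0,0.002,0,0,0],[0,0,0,0.002,0,0,0],[0,0,0,0,0,0,0],[0,0,0,0,0,0,0],[0,0,0,0,0,0,0]]'
python3 -m pendant '[[0,0,0,0.001,0,0,0],[0,0,0,0.001,0,0,0],[0,0,0,0,0,0,0],[0,0,0,0,0,0,0],[0,0,0,0,0,0,0]]'; python3 -c "
from h import *
for i in range(4): print(sense()['contact_force']); read_camera('top')"
```

```text
t: 28.33
tool_pos: [509.1, 219.2, 59.4]
tcp_rot: [[0.867, 0.499, 0.0], [0.499, -0.867, -0.0], [0.0, 0.0, -1.0]]
contact_force: [0.5, 0.2, -3.4]
finger_gap: 0.4
grasp_force: 35.0
t: 28.75
tool_pos: [509.1, 219.2, 58.4]
tcp_rot: [[0.867, 0.499, 0.0], [0.499, -0.867, 0.0], [0.0, 0.0, -1.0]]
contact_force: [-0.7, -0.7, -2.1]
finger_gap: 0.396
grasp_force: 35.0
[-0.74760247 -0.69776178 -2.05658518]
[-0.20263997 -0.4998596  -2.76413537]
[ 0.38292804 -0.42723455 -2.8755298 ]
[-0.71078548  0.43299599 -1.63803243]
```

```bash
python3 -m pendant '[[0,0,0,0.001,0,0,0],[0,0,0,0.001,0,0,0],[0,0,0,0.001,0,0,0],[0,0,0,0.001,0,0,0],[0,0,0,0.0008,0,0,0],[0,0,0,0,0,0,0],[0,0,0,0,0,0,0],[0,0,0,0,0,0,0]]'; python3 -c "
from h import *
f=[]
for i in range(4): f.append(sense()['contact_force'][2]); read_camera('top')
print(f)"
```

```text
t: 29.62
tool_pos: [509.1, 219.2, 55.9]
tcp_rot: [[0.867, 0.499, 0.0], [0.499, -0.867, 0.0], [0.0, 0.0, -1.0]]
contact_force: [-0.6, -0.3, -0.1]
finger_gap: 0.401
grasp_force: 35.0
[np.float64(-0.14406648036622022), np.float64(0.4012014432706139), np.float64(1.0341511726515749), np.float64(0.03487437089683865)]
```

The pan now carries the whole weight and the wrist load is about zero. I'll release gently and rise.

```bash
python3 -m pendant '[[0.45,0,0,0,0,0,0],[0.45,0,0,0,0,0,0],[0.5,0,0,0,0,0,0],[0.6,0,0,0,0,0,0],[0.6,0,0,0,0,0,0],[0.6,0,0,0,0,0,0],[0.6,0,0,0,0,0,0]]' 5
python3 -m pendant '[[0.6,0,0,-0.01,0,0,0],[0.6,0,0,-0.03,0,0,0],[0.6,0,0,-0.06,0,0,0],[0.6,0,0,-0.07,0,0,0],[0.6,0,0,-0.07,0,0,0],[0.6,0,0,-0.04,0,0,0],[0.6,0,0,0,0,0,0],[0.6,0,0,0,0,0,0]]'
python3 - <<'E'
from h import *
np.set_printoptions(precision=1,suppress=True)
p=read_camera("wrist")
for m in masks_of(p,"check_weight")[:1]:
    c=cloud(p,m["pixels"]); k=c[c[:,2]>125]; print(np.percentile(c[:,2],[2,98]),cv2.minEnclosingCircle(k[:,:2].astype(np.float32)))
x=masks_of(p,"pan_center")[0];c=cloud(p,x["pixels"]);c=c[(c[:,2]>62)&(c[:,2]<75)];print("pan",cv2.minAreaRect(c[:,:2].astype(np.float32)),np.median(c[:,2]))
q=read_camera("top"); hsv=cv2.cvtColor(q["image"],cv2.COLOR_BGR2HSV)
cv2.imwrite("pics/end.png",np.vstack([cv2.resize(p["image"][60:300,120:520],(500,300)),cv2.resize(q["image"][110:290,120:420],(500,300))]))
print(sense()["contact_force"],sense()["t"])
E
```

```text
t: 30.4
tool_pos: [509.0, 219.2, 55.9]
tcp_rot: [[0.867, 0.499, -0.0], [0.499, -0.867, 0.0], [-0.0, -0.0, -1.0]]
contact_force: [-0.3, 1.3, 0.3]
finger_gap: 0.597
grasp_force: 0.0
t: 31.07
tool_pos: [509.6, 219.3, 197.3]
tcp_rot: [[0.867, 0.498, 0.003], [0.498, -0.867, 0.001], [0.003, 0.0, -1.0]]
contact_force: [0.1, -1.0, -1.0]
finger_gap: 0.603
grasp_force: 0.0
[ 3.7 57.3] ((0.0, 0.0), 0.0)
pan ((510.04632568359375, 217.40963745117188), (149.84115600585938, 150.24871826171875), 8.777963638305664) 67.10406001232633
[-0.2 -0.8  0. ] 31.2667
```

View pics/end.png

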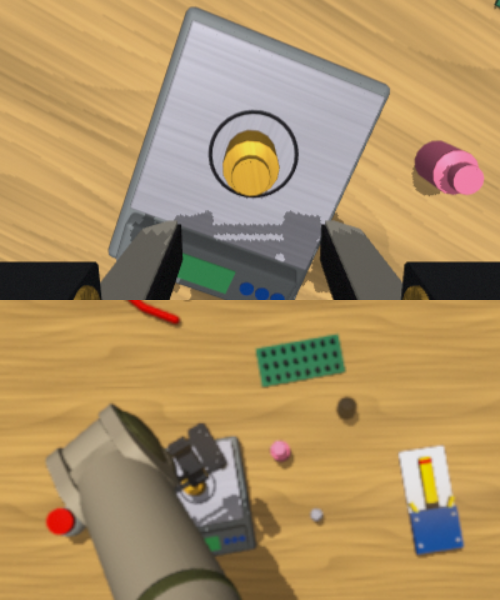

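The brass weight stands upright inside the circle (upper picture, ~(250,155)) and the pan is at 67.1, which is 4.9 mm down as expected. In the lower picture the scraper is still home in the dock and the other things have not moved.

```bash
python3 -c "
from cell import *
print(sign_off())"
```

```text
the job is handed in; nothing more can be done
None
```

The job is handed in: the scraper is fully home in the dock and released, and the brass check weight stands upright inside the circle on the pan, finished at about 31 s of the 69 s allowed; the hand-in call returned no verdict.

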